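# Hold the drop-box flap open and push a bush under it

### The job

Put the inspected flanged bush, which stands on the ledge of the drop box, away into the box: press the box's long bar down with one fingertip and keep it down, so that the spring-closed flap stays up, and with the other finger push the bush along the ledge and under the flap until it drops in. Only then let go of the bar, so that the flap springs fully shut. The bush is only pushed, not lifted or carried, and the loose parts standing beside the box are left where they are.

Things in the scene. Friction and masses are not known exactly. Their poses are not given: they have to be found in the camera images.
- drop_box: Grey drop box fixed to the bench. Frame: origin at bench height below the ledge's edge, midway across the mouth; z up; x the push direction, ledge into box; all mm below are in it. Base plate x -135..110, y -44..106, 6 thick. Ledge: solid block x -130..0, y -32..32, top z = 65. Pocket behind it roofed from x = 16 to 104, top at z = 114.
- ledge_edge (a point): Middle of the ledge's top edge at the mouth (box x 0, y 0, z 65 mm). Smooth, slippery ledge with guide rails: 6 mm high, inner faces at y = -17.5 and 17.5. Past the edge is a pocket 56 mm wide, floor 46 mm lower or more: a part whose middle passes the edge tips and drops in. The flap's plane is 9 to 13 mm past the edge: a finger pushing along the ledge must not go more than 7 mm past the edge.
- flap (a joint): Spring-closed steel flap, one piece with its crank and bar, on a pivot parallel to box x at y = 40, z = 85 mm. Rad: 0 shut (plate 32 mm wide hangs across the mouth to 4 mm above the ledge), up to 1.32 (stop) as the bar goes down and the flap swings up in its own upright plane. From 1.05 the bush passes under; at 1.2 its lowest edge is 36 mm, its top corner 77 mm above the ledge.
- hold_bar (a point): Black bar: a free-turning rubber roller, 20 mm in diameter, along box x from x = -115 to 13 mm, left (+y) of the ledge, on the flap's crank; point on its axis, box x = 11. Shut: axis at y 76, z 110 mm, top 120; halfway y 84; at joint 1.2: y 76, z 60, top 70 (5 above the ledge). Pressing takes 1.5 N at first, 6 N when down; let go, it springs back. A fingertip can press and slide anywhere along it.
- flap_edge (a point): Middle of the flap's lower edge; in the middle of the mouth when the flap is shut.
- bush: Turned steel flanged bush, 31 mm tall, standing upright on the ledge with its flange (32 mm in diameter, about 8 mm high; push low, against its rim) down and a narrower tube up; 40 to 85 g. Origin at the centre of its underside, z along its axis.
- sleeve: Bystander: turned steel sleeve, 25 mm in diameter, 56 mm tall, upright on the bench beside the drop box. Origin at the centre of its underside.
- plug: Bystander: turned steel plug with a wide head, 28 mm in diameter, 39 mm tall, upright on the bench beside the drop box. Origin at the centre of its underside.
- eye_loupe: Bystander: black eye loupe, 39 mm in diameter, 40 mm tall, upright on the bench beside the drop box. Origin at the centre of its underside.
Things that resemble listed ones, but are neither listed nor needed, are in the scene too. Leave any red look-alike of the bush alone.

How it is judged:
By the outcome, as a careful person would: the job done as asked, in the order asked, and still so for the second after the job is handed in, with the robot touching nothing.
It also fails if it takes over 38 s, if anything falls off the work surface, if the arm or the gripper's body presses on something with over 40 N, if the wrist force passes 120 N, or if a joint passes its speed limit or range.

### The arm

A 6-joint arm with a two-finger parallel gripper is mounted at the origin on a cart in front of the work surface, level with it; the furniture and walls round the work are solid. World frame = base frame: x ahead of the robot, y to its left, z up, the work surface at z = 0. Lengths are in mm, angles in rad, forces in N, time in s.
With the tool pointing down it reaches from about 350 to 775 mm from the base axis. Payload 7.3 kg.
Tool frame: the origin (TCP) lies on the centre line of the jaws, within the pads' length; the fingertips stand finger_overhang ahead of it and the grasp point (between the pads) lies 8 mm behind it (finger_overhang is the distance from the TCP to the fingertips, in mm); z points along the fingers, y is the line along which they close (so a half turn about z gives the same grasp; the last joint's range is limited). The gripper opens to 92 mm and grips with 3 to 60 N. Pads are 19 mm wide; open, the fingers measure 130 mm over their backs; the gripper's body (75 mm by 190 mm) begins 47 mm behind the grasp point.
Start: joints at [1.086, 0.342, 1.524, -0, 1.275, -0.146], TCP at [174.472, 495.18, 237.741] pointing down, gripper open.
Joint ranges: [-2.53, 2.53], [-0.77, 2.02], [0.04, 2.7], [-1, 4.14], [0.28, 2.66], [-3.11, 3.11]. Speed limits (rad/s): [2.57, 2.57, 3.14, 3.14, 3.14, 3.14].

### API

Orientations are given as [roll, pitch, yaw] about the fixed x, y, z axes, in that order (R = Rz(yaw) Ry(pitch) Rx(roll)).
In Python, from plant import get_obs, capture, close_job, finger_overhang gives the robot as it stands.
- The arm moves only by the shell command python3 -m inch 'ROWS'. ROWS is JSON, one flat list of numbers, 7 for each row, row after row: the turn, a rotation vector about the tool's x, y, z scaled (see below), then the shift along the tool's x, y, z scaled (see below), then the closure, from -1 (fully open) to 1 (shut). In form: [ax, ay, az, tx, ty, tz, gripper, ax, ay, az, tx, ty, tz, gripper, ...]. A call has 1 to 10 rows; each row shifts and turns the commanded pose from where the row before left it, along the tool's axes as they then stand; what a row does not reach is not made up. The controller multiplies each number of a shift by 0.8 m and each number of a turn by 1.5 rad. A row lasts 1/12 s, in which the tool goes at most 41.7 mm and 7.16 degrees, less where a joint would pass 70% of its speed; a pose out of reach is approached as far as the arm can. A call with a number of a shift or a turn outside -1 to 1 is refused whole. A call with a gripper value outside its range is refused whole. The fingers move at their own pace and stop on an object; the grip force is fixed at half the most. Time passes only in rows, so rows that do not move let the fingers close. It gives the time, the measured TCP pose, the force, the opening and the grip force at its end, in the units of the state.
- get_obs(): the state, without advancing time (a new reading comes with each control period).
- capture(name): name is "side" or "top" or "wrist"; returns a dict with "image" (480x640x3 uint8, red, green, blue), "mtx" (3x3 intrinsics, pixels), "pose" (4x4, takes a point from camera to world coordinates). Camera axes: x right, y up, looking along -z (the intrinsics and any distortion apply to the point x, -y, -z); pixel columns grow to the right and rows downward; lengths in mm; the calibration is good to about 2 mm. A picture is of the moment at which its call begins. There is no depth.
- close_job(): hands the job in; it is judged then, once.
The state is a dict: "time": time; "joint_positions": joint angles; "dq": joint speeds; "tau": joint torques, N m; "tool_pos": TCP position; "tcp_rot": TCP orientation; "contact_force": force on the tool from outside, world axes, zero at the start; "moment": the same for the moment, N m; "grip_width": finger opening in mm; "finger_force": force on a finger pad.
Only numpy, scipy, OpenCV 4.12 (cv2) and the standard library are available. Lean on these libraries where they do the work, as an engineer would, in place of code of your own. Each camera call takes 0.05 s, during which the arm holds its last target. There are 200 camera calls.

## Working session

There is one attempt and no reset: what is moved stays moved. The work goes in short steps, Python scripts to look and compute and a shell command to move; the robot and the scene stay as the last step left them, time stands still between calls to the robot, and variables do not carry over. Pictures are saved under pics/ and viewed, at most 10 in all, crops included, and the job is handed in when it is done.

```bash
mkdir -p pics; ls; python3 - <<'E'
from plant import *
import cv2,numpy as np
o=get_obs(); print({k:np.round(v,3).tolist() for k,v in o.items()}); print(finger_overhang if not callable(finger_overhang) else finger_overhang())
for n in ("side","top"):
    c=capture(n); cv2.imwrite(f"pics/{n}0.png",c["image"][:,:,::-1]); np.savez(f"{n}0.npz",**c); print(n,c["mtx"].round(1).tolist(),c["pose"].round(3).tolist(),[k for k in c])
E
```

```text
pics
{'time': 0.0, 'joint_positions': [1.086, 0.343, 1.525, -0.0, 1.275, -0.146], 'dq': [0.001, 0.001, -0.0, 0.002, -0.001, 0.001], 'tau': [-0.0, -43.124, -24.422, 0.072, 0.056, -0.0], 'tool_pos': [174.266, 494.805, 237.044], 'tcp_rot': [-3.14, -0.0, 2.803], 'contact_force': [-0.14, 0.399, -0.384], 'moment': [0.004, -0.01, -0.003], 'finger_force': 0.0, 'grip_width': 91.759}
11.0
side [[501.1, 0.0, 317.0], [0.0, 501.1, 236.7], [0.0, 0.0, 1.0]] [[0.879, 0.266, -0.396, 136.757], [-0.477, 0.471, -0.743, -761.246], [-0.011, 0.841, 0.541, 548.768], [0.0, 0.0, 0.0, 1.0]] ['image', 'mtx', 'pose']
top [[488.4, 0.0, 312.2], [0.0, 488.4, 233.3], [0.0, 0.0, 1.0]] [[0.027, 0.988, -0.15, 351.882], [-0.999, 0.023, -0.028, -136.325], [-0.024, 0.15, 0.988, 978.383], [0.0, 0.0, 0.0, 1.0]] ['image', 'mtx', 'pose']
```

View pics/side0.png

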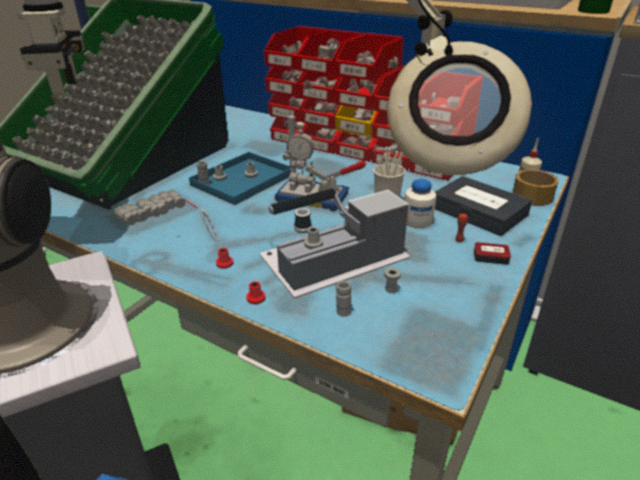

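View pics/top0.png

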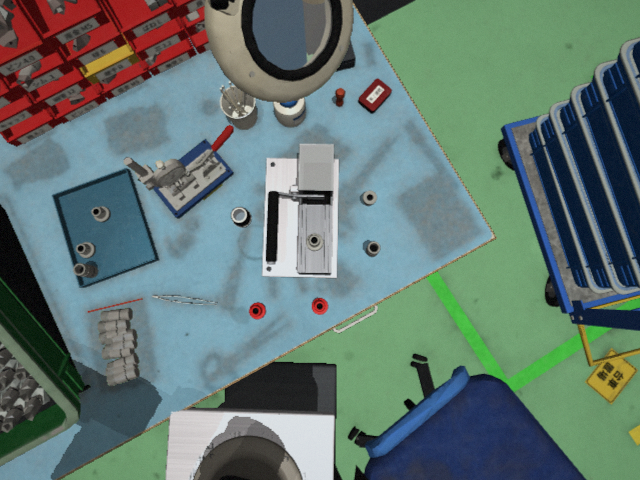

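The top view shows the drop box at (263–338, 143–277), with the mouth facing image-down and the bar on the left at (272,227).

Candidates for the bush:
- The grey flanged part on the ledge at (315,240). It fits, because it stands on the ledge with its flange down.
- Red look-alikes at (258,310) and (320,306).
- Grey parts in the tray at (100,213), (85,250) and (85,270).
- Bystanders at (369,198), (373,247) and (240,215).

I'll measure and confirm in a crop.

```bash
cat > h.py <<'E'
import numpy as np,cv2
def ray(c,uv):
    K,P=c["mtx"],c["pose"]; d=np.linalg.inv(K)@[uv[0],uv[1],1.]
    return P[:3,3],P[:3,:3]@(d*[1,-1,-1])
def onz(c,uv,z):
    o,d=ray(c,uv); return o+d*(z-o[2])/d[2]
def proj(c,p):
    P=c["pose"]; q=P[:3,:3].T@(np.asarray(p,float)-P[:3,3])*[1,-1,-1]; q=c["mtx"]@q; return q[:2]/q[2]
E
python3 - <<'E'
from h import *
c=dict(np.load("top0.npz")); im=c["image"]; x0,y0,x1,y1=225,130,390,320
hsv=cv2.cvtColor(im,cv2.COLOR_RGB2HSV)
m=((hsv[...,1]<40)&(hsv[...,2]>200)).astype(np.uint8); m[:, :255]=0; m[:,345:]=0; m[:150]=0; m[290:]=0
n,l,s,_=cv2.connectedComponentsWithStats(m); i=1+np.argmax(s[1:,4]); print(s[i])
big=max(cv2.findContours((l>0).astype(np.uint8),0,2)[0],key=cv2.contourArea)
box=cv2.boxPoints(cv2.minAreaRect(np.vstack([k for k in cv2.findContours(m,0,2)[0] if cv2.contourArea(k)>20])))
for b in box: print(b, onz(c,b,6).round(1))
ys,xs=np.where(l==i)
L=[(xs[ys==r].min(),r) for r in range(170,270,5)]; print(np.polyfit([b for a,b in L],[a for a,b in L],1))
B=[(k,ys[xs==k].max()) for k in range(270,334,4)]; print(np.polyfit([a for a,b in B],[b for a,b in B],1))
s=im[y0:y1,x0:x1,::-1]; cv2.imwrite("pics/crop1.png",cv2.resize(s,None,fx=3.1,fy=3.1,interpolation=cv2.INTER_CUBIC))
E
```

```text
[ 263  158   76  120 3267]
[262.40424 275.42447] [411.9 -12.2   6. ]
[265.2699  157.93341] [654.5  -8.    6. ]
[338.83588 159.72769] [ 653.6 -160.     6. ]
[335.9702  277.21875] [ 412.1 -158.8    6. ]
[-3.86466165e-02  2.73255639e+02]
[1.76470588e-02 2.70455882e+02]
```

View pics/crop1.png

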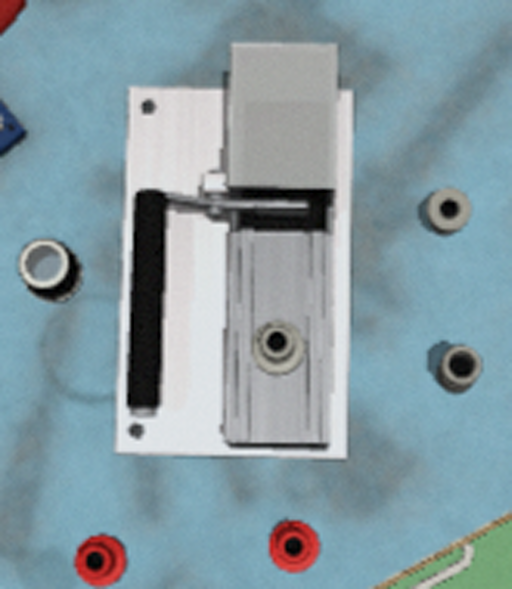

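The crop confirms the bush: a grey flanged part at crop (277,345), which is full-image (314,241). The bar ends are at crop (150,192) and (143,408). Next I fit the box frame from several known points.

```bash
cat >> h.py <<'E'
def fitbox(c,uv,b):
    w=np.array([onz(c,u,p[2])[:2] for u,p in zip(uv,b)]); b=np.array(b,float)[:,:2]
    bc,wc=b-b.mean(0),w-w.mean(0)
    th=np.arctan2((bc[:,0]*wc[:,1]-bc[:,1]*wc[:,0]).sum(),(bc*wc).sum())
    R=np.array([[np.cos(th),-np.sin(th)],[np.sin(th),np.cos(th)]]); t=w.mean(0)-R@b.mean(0)
    return th,t,R,(w-(b@R.T+t))
E
python3 - <<'E'
from h import *
c=dict(np.load("top0.npz")); f=lambda a,b:(225+a/3.1-.35,130+b/3.1-.35)
uv=[f(130,88),f(117,453),f(347,459),f(353,90),f(226,441),f(328,444),f(151,192)]
b=[(110,106,6),(-135,106,6),(-135,-44,6),(110,-44,6),(-130,32,65),(-130,-32,65),(13,76,110)]
th,t,R,res=fitbox(c,uv,b); print(th,t,res.round(1).tolist())
g=lambda p:(R.T@(p[:2]-t)).round(1)
for n,u,z in [("bushtop",f(277,341),96),("flange",f(278,349),73),("barfar",f(143,408),110),("edge",f(279,232),65),("sleeve?",f(461,364),50),("plug",f(449,208),39),("loupe",f(46,262),40),("red",f(293,546),31),("red2",f(96,560),31)]:
    p=onz(c,u,z); print(n,p.round(1),g(p))
s=dict(np.load("side0.npz"))
for n,p in [("edge",(0,0,65)),("bar",(-115,76,110)),("bar2",(13,76,110)),("plate",(-135,-44,6)),("ledge",(-130,-32,65)),("roof",(16,-32,114))]:
    print(n,proj(s,np.r_[R@p[:2]+t,p[2]]).round(1))
E
```

```text
0.003928521011422135 [ 545.98255784 -116.08879807] [[-1.2, -1.0], [0.7, -1.6], [-0.0, 0.6], [-0.3, 0.4], [0.7, -0.8], [0.2, 1.6], [0.1, 0.9]]
bushtop [ 473.9 -115.3   96. ] [-72.1   1. ]
flange [ 472.2 -115.5   73. ] [-73.8   0.8]
barfar [431.1 -39.5 110. ] [-114.5   77.1]
edge [ 545.9 -114.1   65. ] [-0.  2.]
sleeve? [ 468.6 -228.    50. ] [ -77.8 -111.6]
plug [ 569.3 -220.7   39. ] [  22.9 -104.7]
loupe [528.7  33.6  40. ] [-16.7 149.7]
red [ 355.1 -127.1   31. ] [-191.   -10.2]
red2 [343.2  -5.2  31. ] [-202.3  111.7]
edge [349.1 233.6]
bar [271.9 209.5]
bar2 [334.2 192.7]
plate [294.1 296.3]
ledge [292.2 263.5]
roof [367.6 215.7]
```

```bash
python3 - <<'E'
from h import *
from plant import *
s=dict(np.load("side0.npz")); c=dict(np.load("top0.npz"))
for p in [(174,495,226),(174,495,300),(174,495,400)]: print(p,proj(s,p).round(),proj(c,p).round())
for u in [(75,195),(228,130),(0,130),(150,190)]: print("side",u,onz(s,u,0).round(),onz(s,u,100).round(),onz(s,u,250).round())
for u in [(85,395),(0,210),(75,430)]: print("top",u,onz(c,u,0).round(),onz(c,u,100).round(),onz(c,u,250).round())
w=capture("wrist"); a=s["image"][:230,:330]
cv2.imwrite("pics/mix.png",np.hstack([cv2.resize(a,(480,335)),cv2.resize(w["image"],(446,335))])[:, :, ::-1][:, :800])
E
```

```text
(174, 495, 226) [66. 89.] [-99. 416.]
(174, 495, 300) [56. 55.] [-145.  428.]
(174, 495, 400) [42.  5.] [-228.  449.]
side (75, 195) [129. 433.   0.] [130. 215. 100.] [ 132. -111.  250.]
side (228, 130) [589. 655.   0.] [506. 397. 100.] [383.  10. 250.]
side (0, 130) [ -24. 1011.    0.] [  5. 688. 100.] [ 49. 204. 250.]
side (150, 190) [289. 370.   0.] [261. 164. 100.] [ 220. -145.  250.]
top (85, 395) [171. 326.   0.] [189. 278. 100.] [217. 208. 250.]
top (0, 210) [534. 540.   0.] [515. 471. 100.] [487. 367. 250.]
top (75, 430) [105. 339.   0.] [131. 290. 100.] [168. 217. 250.]
```

View pics/mix.png

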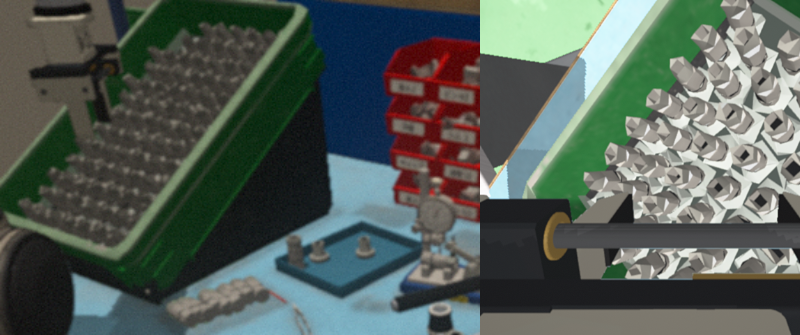

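The wrist and side views show the gripper above the green bin, with parts just below the fingertips. I'll go straight up first and then turn.

```bash
python3 -m inch '[0,0,0,0,0,-0.05,-1, 0,0,0,0,0,-0.05,-1, 0,0,0,0,0,-0.05,-1, 0,0,-0.076,0,0,0,-0.33, 0,0,-0.076,0,0,0,-0.33, 0,0,-0.076,0,0,0,-0.33, 0,0,0,0,0,0,-0.33]'
```

```text
time: 0.73
tool_pos: [174.4, 495.1, 357.6]
tcp_rot: [-3.141, -0.0, -3.134]
contact_force: [-0.6, -0.4, 0.3]
grip_width: 69.6
finger_force: 0.0
```

```bash
python3 -m inch '[0,0,0,-0.02,-0.044,0,-0.33, 0,0,0,-0.02,-0.044,0,-0.33, 0,0,0,-0.02,-0.044,0,-0.33, 0,0,0,-0.02,-0.044,0,-0.33, 0,0,0,-0.02,-0.044,0,-0.33, 0,0,0,-0.02,-0.044,0,-0.33, 0,0,0,-0.02,-0.044,0,-0.33, 0,0,0,-0.02,-0.044,0,-0.33, 0,0,0,-0.02,-0.044,0,-0.33, 0,0,0,-0.02,-0.044,0,-0.33]'
python3 -m inch '[0,0,0,-0.022,-0.045,0,-0.33, 0,0,0,-0.022,-0.045,0,-0.33, 0,0,0,-0.022,-0.045,0,-0.33, 0,0,0,-0.022,-0.045,0,-0.33, 0,0,0,-0.022,-0.045,0,-0.33, 0,0,0,-0.022,-0.045,0,-0.33, 0,-0.0582,0,0,0,0,-0.33, 0,-0.0582,0,0,0,0,-0.33, 0,-0.0582,0,0,0,0,-0.33, -0.035,0,0,0,0,0,-0.33]'
python3 -m inch '[0,0,0,0,0,0,-0.33, 0,0,0,0,0,0,-0.33]'
```

```text
time: 1.57
tool_pos: [335.7, 141.9, 357.7]
tcp_rot: [3.141, 0.0, 3.141]
contact_force: [1.6, 0.3, -0.6]
grip_width: 61.0
finger_force: 0.0
time: 2.4
tool_pos: [440.1, -70.8, 357.0]
tcp_rot: [3.087, 0.264, 3.141]
contact_force: [0.7, -0.1, -0.2]
grip_width: 61.0
finger_force: 0.0
time: 2.57
tool_pos: [441.7, -72.7, 357.7]
tcp_rot: [3.089, 0.261, 3.141]
contact_force: [-0.3, -0.0, 0.5]
grip_width: 60.9
finger_force: 0.0
```

```bash
cat >> h.py <<'E'
from scipy.spatial.transform import Rotation as Ro
TH,T=0.004,np.array([546.,-116.])
Rb=np.array([[np.cos(TH),-np.sin(TH),0],[np.sin(TH),np.cos(TH),0],[0,0,1]])
def tobox(p): return Rb.T@(np.asarray(p)-np.r_[T,0])
def tips(o):
    R=Ro.from_euler("xyz",o["tcp_rot"]).as_matrix(); p=np.asarray(o["tool_pos"]); h=o["grip_width"]/2+9.5
    return {k:tobox(p+R@[0,s*h,11.]) for k,s in (("push",-1),("bar",1))},R
def report(o,goal=None):
    t,R=tips(o)
    for k,v in t.items(): print(k,"centre",v.round(1),"lowest z",round(v[2]-9.5*abs(R[2,0])-9.5*abs(R[2,1]),1),"front x",round(v[0]+9.5*abs(R[0,0]),1))
    if goal is not None:
        d=Rb@(np.asarray(goal)-t["push"]); print("shift units",(R.T@d/800).round(4))
    for n,v in (("box x",[1,0,0]),("box z",[0,0,1])): print("10mm",n,(R.T@Rb@v*10/800).round(5))
E
python3 - <<'E'
from h import *; from plant import *
o=get_obs(); report(o,(-105,-1,150))
c=capture("top"); np.savez("top1.npz",**c); s=capture("side")
a=c["image"][120:320,215:395]; b=s["image"][100:320,210:430]
cv2.imwrite("pics/m1.png",np.hstack([cv2.resize(a,(396,440)),cv2.resize(b,(400,440))])[:,:,::-1])
E
```

```text
push centre [-100.9    4.4  345. ] lowest z 342.1 front x -91.7
bar centre [-101.6   84.2  349.1] lowest z 346.1 front x -92.4
shift units [ 0.0679 -0.019   0.2335]
10mm box x [-0.01208 -0.00011  0.00323]
10mm box z [-0.00323  0.00063 -0.01206]
```

View pics/m1.png

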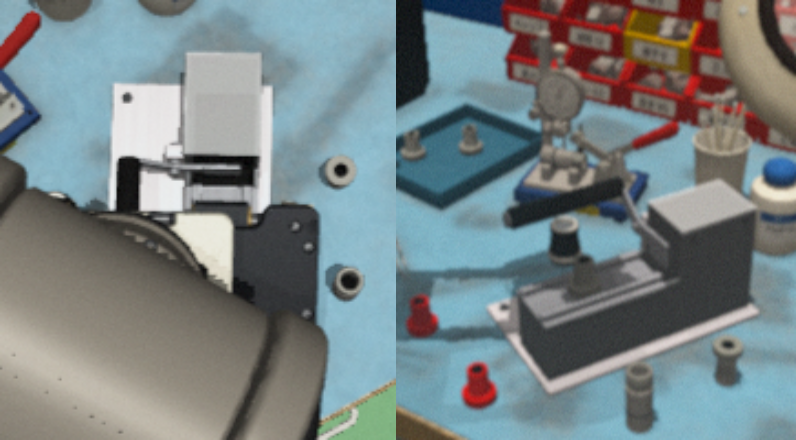

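The arm now hides the ledge from above, but the side view is clear. The bush is at crop (583,272) on the ledge, and the bystanders are untouched. I'll descend to 150 mm, above the bar.

```bash
python3 -m inch '[0,0,0,0.0107,-0.0029,0.0391,-0.33, 0,0,0,0.0107,-0.0029,0.0391,-0.33, 0,0,0,0.0107,-0.0029,0.0391,-0.33, 0,0,0,0.0107,-0.0029,0.0391,-0.33, 0,0,0,0.0107,-0.0029,0.0391,-0.33, 0,0,0,0.0107,-0.0029,0.0391,-0.33, 0,0,0,0,0,0,-0.33, 0,0,0,0,0,0,-0.33]'
python3 - <<'E'
from h import *; from plant import *
o=get_obs(); report(o,(-102,0.5,75))
c=capture("wrist"); s=capture("side"); np.savez("w2.npz",**c); np.savez("s2.npz",**s)
b=s["image"][130:310,230:430]
cv2.imwrite("pics/m2.png",np.hstack([cv2.resize(c["image"],(400,300)),cv2.resize(b,(400,360))[:300]])[:,:,::-1])
E
```

```text
time: 3.33
tool_pos: [440.7, -75.4, 162.0]
tcp_rot: [3.087, 0.259, -3.139]
contact_force: [0.8, -0.6, -0.0]
grip_width: 61.4
finger_force: 0.0
push centre [-101.8    1.5  149.3] lowest z 146.3 front x -92.6
bar centre [-102.8   81.8  153.5] lowest z 150.5 front x -93.6
shift units [ 0.024  -0.0061  0.0895]
10mm box x [-0.01208 -0.00016  0.00319]
10mm box z [-0.0032   0.00065 -0.01207]
```

View pics/m2.png

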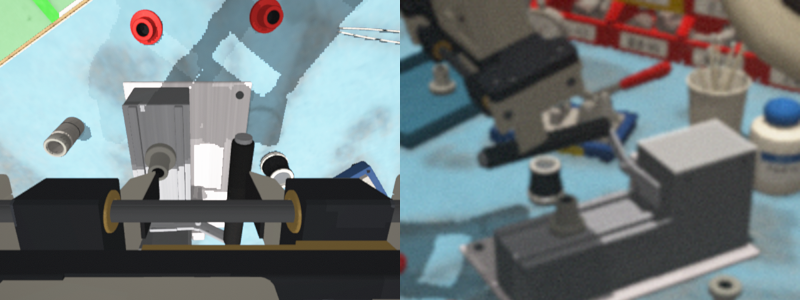

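```bash
python3 - <<'E'
from h import *; from plant import *
c=dict(np.load("w2.npz")); o=get_obs(); t,R=tips(o); s=dict(np.load("s2.npz"))
w=lambda b:Rb@np.array(b,float)+np.r_[T,0]
print("cam box",tobox(c["pose"][:3,3]).round(), "view dir",(-c["pose"][:3,2]).round(2))
k=.625
for n,b in [("push",t["push"]),("bar",t["bar"]),("bushtop",(-73,.9,96)),("bushbase",(-73,.9,65)),("ledgerear+",(-130,32,65)),("ledgerear-",(-130,-32,65)),("barend",(-115,76,120)),("edge",(0,0,65))]: print(n,(proj(c,w(b))*k).round(),proj(s,w(b)).round(),((proj(s,w(b))-[230,130])*2+[400,0]).round())
for n,u,z in [("bush",(160,149),96),("barend",(243,137),110),("ledgeL",(124,98),65),("ledgeR",(189,97),65),("plate hole",(239,95),6)]: print(n,tobox(onz(c,(u[0]/k,u[1]/k),z)).round(1))
cv2.imwrite("pics/w3.png",cv2.resize(c["image"][120:420,150:450],(750,600),interpolation=cv2.INTER_CUBIC)[:,:,::-1])
E
```

```text
cam box [-212.   33.  285.] view dir [ 0.51  0.05 -0.86]
push [144. 189.] [298. 205.] [536. 149.]
bar [258. 189.] [276. 183.] [493. 107.]
bushtop [156. 173.] [313. 229.] [566. 199.]
bushbase [159. 155.] [313. 244.] [566. 229.]
ledgerear+ [188. 104.] [276. 245.] [492. 230.]
ledgerear- [119. 105.] [292. 264.] [524. 267.]
barend [243. 146.] [272. 204.] [483. 149.]
edge [163. 206.] [349. 234.] [638. 207.]
bush [-99.2   6.4  96. ]
barend [-117.9   77.3  110. ]
ledgeL [-136.3  -26.9   65. ]
ledgeR [-137.    33.3   65. ]
plate hole [-118.9   93.1    6. ]
```

View pics/w3.png

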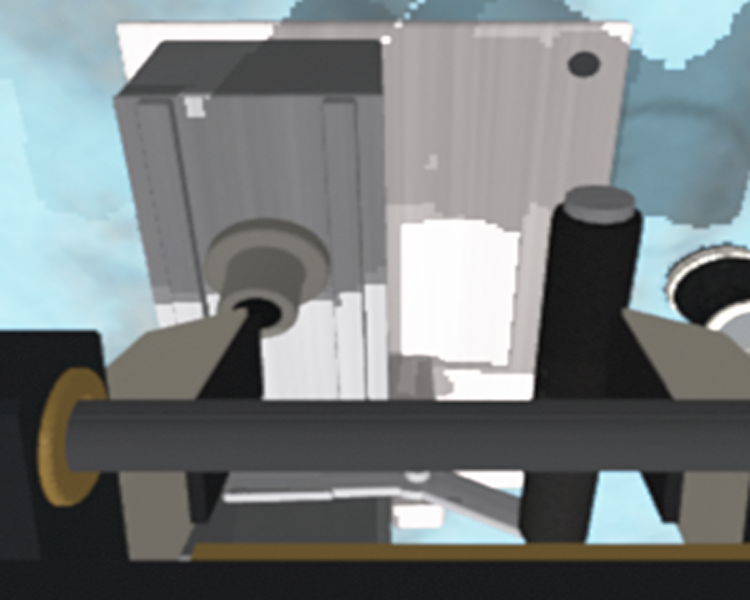

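```bash
python3 - <<'E'
from h import *
c=dict(np.load("w2.npz")); w=lambda b:Rb@np.array(b,float)+np.r_[T,0]
print(c["mtx"].round(1).tolist())
B=[(-135,106,6),(-135,-44,6),(-130,-32,65),(-130,32,65),(-130,32,6),(-115,76,110),(0,-17.5,71)]
U=np.array([(630,22),(117,25),(118,95),(382,95),(382,40),(600,203),(205,497)])/2.5+[150,120]-.3
for b,u in zip(B,U): print(b,u.round(),proj(c,w(b)).round())
ok,r,t=cv2.solvePnP(np.array(B[:6],float),U[:6],c["mtx"],None); Rr=cv2.Rodrigues(r)[0]
print("pnp cam",(-Rr.T@t).ravel().round(),"dir",Rr[2].round(2), (cv2.projectPoints(np.array(B,float),r,t,c["mtx"],None)[0][:,0]-U).round(1).tolist())
for n,u,z in [("hole",(257,312),96),("flange",(268,247),73)]:
    d=Rr.T@np.linalg.inv(c["mtx"])@np.r_[np.array(u)/2.5+[150,120]-.3,1]; o=(-Rr.T@t).ravel(); print(n,(o+d*(z-o[2])/d[2]).round(1))
# side view of the bush now and at the start
for f in ("side0.npz","s2.npz"):
    s=dict(np.load(f)); print(f,[ (proj(s,w((x,.9,z)))).round(1).tolist() for x in (-73,-87) for z in (65,96)])
a=np.load("side0.npz")["image"][200:280,260:360]; b=np.load("s2.npz")["image"][200:280,260:360]
cv2.imwrite("pics/cmp.png",np.hstack([cv2.resize(i,(400,320),interpolation=cv2.INTER_CUBIC) for i in (a,b)])[:,:,::-1])
E
```

```text
[[388.1, 0.0, 323.4], [0.0, 388.1, 235.0], [0.0, 0.0, 1.0]]
(-135, 106, 6) [402. 128.] [402. 130.]
(-135, -44, 6) [196. 130.] [193. 131.]
(-130, -32, 65) [197. 158.] [191. 167.]
(-130, 32, 65) [302. 158.] [300. 167.]
(-130, 32, 6) [302. 136.] [300. 138.]
(-115, 76, 110) [390. 201.] [386. 224.]
(0, -17.5, 71) [232. 318.] [237. 336.]
pnp cam [-186.   30.  299.] dir [ 0.43  0.06 -0.9 ] [[-0.8, -0.6], [0.9, 1.3], [-0.7, -0.5], [1.0, -2.5], [-0.3, 0.6], [-0.1, 1.7], [8.4, 17.2]]
hole [-86.1   0.9  96. ]
flange [-92.7   1.9  73. ]
side0.npz [[313.2, 244.5], [312.9, 229.4], [306.1, 246.7], [305.7, 231.5]]
s2.npz [[313.2, 244.5], [312.9, 229.4], [306.1, 246.7], [305.7, 231.5]]
```

View pics/cmp.png

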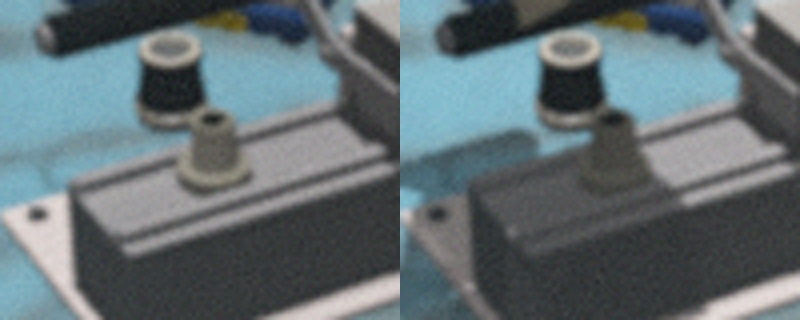

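The enlarged side views show the bush unmoved, with tube top at crop (213,120) and flange at (213,180). That agrees with the top-view x of −73 mm. The wrist calibration disagrees with both fixed cameras, so I'm relying on those two. I'll yaw slightly so the bar finger leads and lower part way onto the bar.

```bash
python3 -m inch '[0,0,0.033,-0.002,-0.0025,0,-0.33, 0,0,0,0.003,-0.001,0.0121,-0.33, 0,0,0,0.003,-0.001,0.0121,-0.33, 0,0,0,0.003,-0.001,0.0121,-0.33, 0,0,0,0,0,0,-0.33]'
python3 - <<'E'
from h import *; from plant import *
o=get_obs(); report(o,(-101.5,-0.5,90)); print(np.round(o["contact_force"],1))
E
```

```text
time: 3.85
tool_pos: [443.7, -78.7, 133.8]
tcp_rot: [3.076, 0.26, 3.094]
contact_force: [-0.4, 0.5, -0.1]
grip_width: 61.1
finger_force: 0.0
push centre [-100.7   -1.6  120.6] lowest z 117.6 front x -91.5
bar centre [-97.9  78.3 125.7] lowest z 122.6 front x -88.7
shift units [ 0.0109 -0.001   0.0368]
10mm box x [-0.01206  0.00044  0.00325]
10mm box z [-0.00322  0.00079 -0.01205]
[-0.4  0.5 -0.1]
```

```bash
python3 -m inch '[0,0,0,0.004,0,0.0122,-0.33, 0,0,0,0.0035,0,0.0122,-0.33, 0,0,0,0.0034,0,0.0122,-0.33, 0,0,0,0,0,0,-0.33, 0,0,0,0,0,0,-0.33]'
python3 - <<'E'
from h import *; from plant import *
o=get_obs(); report(o,(-102.3,-0.5,69.7)); print(np.round(o["contact_force"],1))
s=capture("side"); cv2.imwrite("pics/s4.png",cv2.resize(s["image"][170:290,250:410],(800,600),interpolation=cv2.INTER_CUBIC)[:,:,::-1])
E
```

```text
time: 4.27
tool_pos: [443.9, -77.4, 104.3]
tcp_rot: [3.077, 0.263, 3.094]
contact_force: [1.3, -2.3, 1.5]
grip_width: 61.2
finger_force: 1.5
push centre [-100.5   -0.4   91.2] lowest z 88.2 front x -91.3
bar centre [-97.7  79.6  96.2] lowest z 93.1 front x -88.5
shift units [ 0.0092 -0.0018  0.0253]
10mm box x [-0.01205  0.00044  0.00328]
10mm box z [-0.00325  0.00077 -0.01205]
[ 1.3 -2.3  1.5]
```

View pics/s4.png

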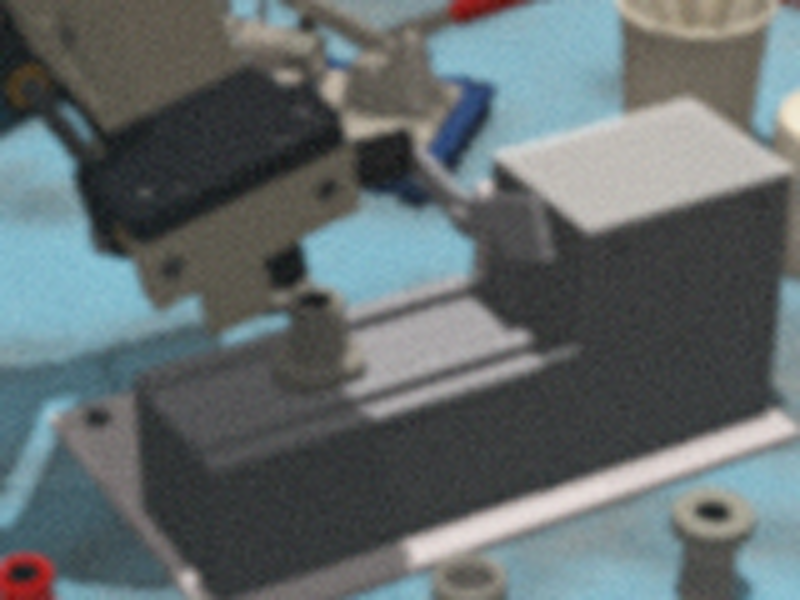

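The bar finger is on the bar at crop (385,150) and the flap is rising at (510,225). The push finger tip at (205–272, 310–335) is behind the bush flange, whose left edge is at (275,375). I'll continue down, slightly further back.

```bash
python3 -m inch '[0,0,0,0.0046,-0.0009,0.0126,-0.33, 0,0,0,0.0046,-0.0009,0.0127,-0.33, 0,0,0,0,0,0,-0.33, 0,0,0,0,0,0,-0.33]'
python3 - <<'E'
from h import *; from plant import *
o=get_obs(); report(o,(-102.3,-0.5,69.7)); print(np.round(o["contact_force"],1))
s=capture("side"); cv2.imwrite("pics/s5.png",cv2.resize(s["image"][170:290,250:410],(800,600),interpolation=cv2.INTER_CUBIC)[:,:,::-1])
E
```

```text
time: 4.65
tool_pos: [443.2, -78.6, 83.2]
tcp_rot: [3.079, 0.266, 3.093]
contact_force: [2.7, -6.4, 6.9]
grip_width: 61.3
finger_force: 4.2
push centre [-101.2   -1.7   70.2] lowest z 67.1 front x -92.0
bar centre [-98.3  78.3  75. ] lowest z 71.9 front x -89.1
shift units [0.0016 0.0014 0.0003]
10mm box x [-0.01204  0.00045  0.00331]
10mm box z [-0.00328  0.00075 -0.01204]
[ 2.7 -6.4  6.9]
```

View pics/s5.png

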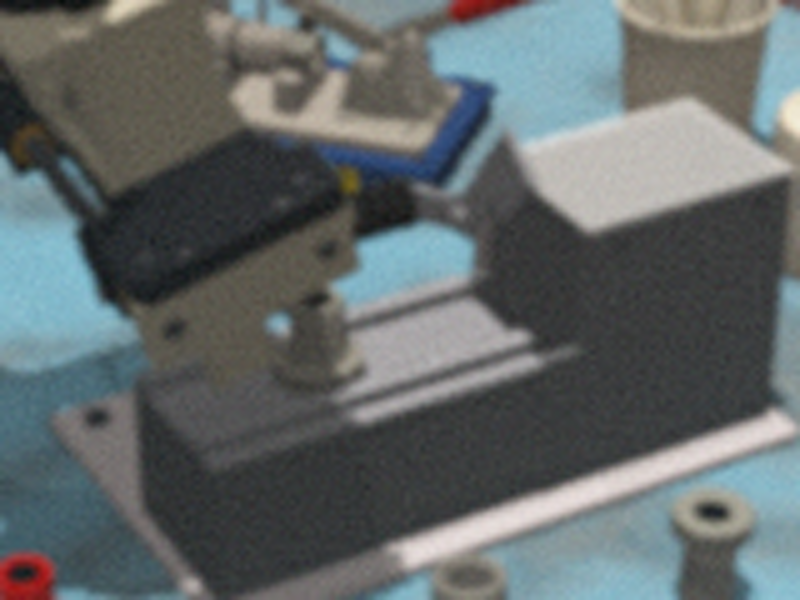

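The bar is down and the flap is up at crop (500,180). The push finger at (180–270,370) is behind the bush on the ledge. The −y side force suggests the bar sits on the outer part of the tip, so I'll open the fingers a few mm to centre both contacts.

```bash
python3 -m inch '[0,0,0,0,0,0,-0.44, 0,0,0,0,0,0,-0.44, 0,0,0,0,0,0,-0.44, 0,0,0,0,0,0,-0.44]'
python3 - <<'E'
from h import *; from plant import *
o=get_obs(); report(o,(-102.3,-4,69.7)); print(np.round(o["contact_force"],1))
E
```

```text
time: 5.03
tool_pos: [443.3, -78.9, 83.7]
tcp_rot: [3.08, 0.267, 3.094]
contact_force: [1.6, -8.6, 7.4]
grip_width: 66.2
finger_force: 5.3
push centre [-101.1   -4.5   70.6] lowest z 67.5 front x -92.0
bar centre [-98.1  80.5  75.6] lowest z 72.6 front x -88.9
shift units [0.0017 0.0004 0.0007]
10mm box x [-0.01204  0.00045  0.00332]
10mm box z [-0.00329  0.00074 -0.01204]
[ 1.6 -8.6  7.4]
```

```bash
python3 - <<'E'
from h import *; from plant import *
o=get_obs(); t,R=tips(o); F=np.array(o["contact_force"]); M=np.array(o["moment"])*1e3
print("F",F.round(1),"M Nmm",M.round(), "tau",np.round(o["tau"],1))
for k in t: print(k,np.cross(Rb@t[k]+np.r_[T,0]-np.array(o["tool_pos"]),F).round())
s=dict(np.load("side0.npz")); w=lambda b:Rb@np.array(b,float)+np.r_[T,0]
for j in (1.0,1.1,1.2,1.3):
    a=np.arctan2(25,36)-j; y,z=40+43.8*np.cos(a),85+43.8*np.sin(a)
    rot=lambda p:(11,40+np.cos(j)*p[0]+np.sin(j)*p[1],85-np.sin(j)*p[0]+np.cos(j)*p[1])
    f=lambda p:((proj(s,w(p))-[250,170])*5).round().tolist()
    print(j,"bar",round(y,1),round(z,1),f((13,y,z)),"flap corners",[f(rot(p)) for p in ((-56,13),(-56,-16),(-24,-16))])
E
```

```text
F [ 1.6 -8.6  7.4] M Nmm [-983. -245. -264.] tau [  3.4 -29.4 -10.7   0.8   1.4  -0.1]
push [-425.  -32.   52.]
bar [ 250.  -44. -104.]
1.0 bar 80.5 68.2 [414.0, 205.0] flap corners [[496.0, 104.0], [532.0, 173.0], [504.0, 218.0]]
1.1 bar 78.6 64.3 [417.0, 216.0] flap corners [[488.0, 94.0], [526.0, 157.0], [502.0, 210.0]]
1.2 bar 76.3 60.5 [420.0, 227.0] flap corners [[480.0, 85.0], [520.0, 143.0], [500.0, 202.0]]
1.3 bar 73.7 57.0 [423.0, 238.0] flap corners [[471.0, 77.0], [512.0, 129.0], [497.0, 195.0]]
```

```bash
python3 - <<'E'
from h import *; from plant import *
from scipy.optimize import brentq
s=capture("side"); np.savez("s6.npz",**s); g=cv2.cvtColor(s["image"],cv2.COLOR_RGB2GRAY); w=lambda b:Rb@np.array(b,float)+np.r_[T,0]
print("gray rows 196..226 step1"); 
for c in (326,328,330,332): print(c,g[196:226,c].tolist())
for j in (0.9,1.0,1.1,1.2):
    a=np.arctan2(25,36)-j; y,z=40+43.8*np.cos(a),85+43.8*np.sin(a)
    e=[proj(s,w((x,y,z))) for x in (-8,13)]
    print(j,[round(float(np.interp(c,[q[0] for q in e],[q[1] for q in e])),1) for c in (326,328,330,332)])
g0=cv2.cvtColor(np.load("side0.npz")["image"],cv2.COLOR_RGB2GRAY); print("shut",[ (c,g0[182:212,c].tolist()) for c in (320,)])
a=np.arctan2(25,36); e=[proj(s,w((x,76,110))) for x in (-40,13)]; print([round(float(np.interp(320,[q[0] for q in e],[q[1] for q in e])),1)])
E
```

```text
gray rows 196..226 step1
326 [180, 173, 146, 111, 88, 80, 72, 61, 48, 44, 47, 46, 41, 42, 37, 37, 41, 36, 37, 33, 32, 78, 137, 167, 176, 168, 168, 167, 170, 173]
328 [179, 175, 154, 120, 94, 81, 71, 68, 48, 49, 53, 48, 41, 37, 38, 34, 29, 40, 28, 29, 55, 113, 155, 172, 173, 168, 170, 170, 167, 168]
330 [167, 168, 170, 140, 98, 85, 76, 69, 59, 49, 50, 43, 46, 43, 40, 37, 29, 31, 24, 40, 87, 143, 171, 177, 174, 172, 171, 167, 168, 167]
332 [163, 173, 173, 140, 104, 85, 76, 68, 59, 53, 53, 65, 69, 63, 47, 41, 33, 32, 37, 68, 118, 163, 172, 175, 175, 171, 173, 167, 166, 160]
0.9 [210.6, 210.0, 209.5, 208.9]
1.0 [212.9, 212.4, 211.8, 211.2]
1.1 [215.3, 214.7, 214.1, 213.5]
1.2 [217.7, 217.1, 216.5, 215.9]
shut [(320, [115, 92, 88, 91, 84, 85, 84, 84, 70, 59, 42, 38, 38, 32, 36, 32, 31, 32, 33, 40, 55, 59, 83, 83, 86, 99, 122, 134, 143, 142])]
[196.5]
```

The numbers show the bar axis at about z 74 (joint ≈0.86). It is wedged on the finger's outer chamfer rather than under the tip, so the fingertips are thin at the inner side. I'll lift off, open to about 75 mm, shift +y and press again.

```bash
python3 -m inch '[0,0,0,-0.006,0.0013,-0.022,-0.44, 0,0,0,-0.006,0.0014,-0.022,-0.44, 0,0,0,-0.006,0.0044,-0.022,-0.63, 0,0,0,0,0,0,-0.63, 0,0,0,0,0,0,-0.63, 0,0,0,0,0,0,-0.63]'
python3 - <<'E'
from h import *; from plant import *
o=get_obs(); report(o,(-101.5,-6.5,73)); print(np.round(o["contact_force"],1))
s=capture("side"); g=cv2.cvtColor(s["image"],cv2.COLOR_RGB2GRAY).astype(float); g0=cv2.cvtColor(np.load("side0.npz")["image"],cv2.COLOR_RGB2GRAY).astype(float)
# bush unmoved? compare patches
a=g0[225:252,300:328].astype(np.uint8); r=cv2.matchTemplate(g[215:262,290:338].astype(np.uint8),a,cv2.TM_CCOEFF_NORMED); print(cv2.minMaxLoc(r))
E
```

```text
time: 5.58
tool_pos: [440.4, -74.1, 135.9]
tcp_rot: [3.076, 0.259, 3.094]
contact_force: [-0.2, -1.1, -0.4]
grip_width: 74.7
finger_force: 0.0
push centre [-104.3   -3.8  122.3] lowest z 119.3 front x -95.1
bar centre [-101.    89.6  128.3] lowest z 125.3 front x -91.8
shift units [ 0.0123 -0.0072  0.0602]
10mm box x [-0.01207  0.00043  0.00323]
10mm box z [-0.0032   0.0008  -0.01206]
[-0.2 -1.1 -0.4]
(-0.4470008611679077, 0.703620970249176, (0, 16), (9, 10))
```

```bash
python3 -m inch '[0,0,0,0.0028,-0.0016,0.0122,-0.63, 0,0,0,0.0028,-0.0016,0.0122,-0.63, 0,0,0,0.0028,-0.0016,0.0122,-0.63, 0,0,0,0,0,0,-0.63, 0,0,0,0,0,0,-0.63]'
cat >> h.py <<'E'
def barfit(s):
    "joint estimate from the bar's lower outline in the side view, columns 326-334"
    g=cv2.cvtColor(s["image"],cv2.COLOR_RGB2GRAY).astype(float); out=[]
    for c in (324,326,328,330):
        r=np.arange(195,232); d=g[195:232,c]; k=np.where(d<65)[0]; out.append((c,int(r[k.min()]),int(r[k.max()])) if len(k) else (c,0,0))
    pred={}
    for j in (0.3,.5,.7,.9,1.0,1.1,1.2,1.3):
        a=np.arctan2(25,36)-j; y,z=40+43.8*np.cos(a),85+43.8*np.sin(a)
        e=[proj(s,Rb@np.array((x,y,z),float)+np.r_[T,0]) for x in (-25,13)]
        pred[j]=round(float(np.interp(328,[q[0] for q in e],[q[1] for q in e]))+7.5,1)
    print("dark rows",out,"predicted bottom at 328",pred)
E
python3 - <<'E'
from h import *; from plant import *
o=get_obs(); report(o); print(np.round(o["contact_force"],1)); barfit(capture("side"))
E
```

```text
time: 6.05
tool_pos: [441.4, -76.3, 105.2]
tcp_rot: [3.075, 0.257, 3.093]
contact_force: [-0.6, -2.5, 2.2]
grip_width: 75.0
finger_force: 1.4
push centre [-103.2   -6.2   91.5] lowest z 88.5 front x -94.1
bar centre [-99.9  87.5  97.6] lowest z 94.5 front x -90.7
10mm box x [-0.01207  0.00044  0.00321]
10mm box z [-0.00318  0.0008  -0.01206]
[-0.6 -2.5  2.2]
dark rows [(324, 200, 208), (326, 200, 207), (328, 199, 207), (330, 198, 209)] predicted bottom at 328 {0.3: 205.7, 0.5: 209.1, 0.7: 213.1, 0.9: 217.5, 1.0: 219.9, 1.1: 222.2, 1.2: 224.6, 1.3: 227.0}
```

The force direction is again about 45°, so the outer side of each tip is a 45° wedge and the true y offset is a few mm short. I'll lift, widen a bit more and retry.

```bash
python3 -m inch '[0,0,0,-0.0048,0.0012,-0.0181,-0.63, 0,0,0,-0.0048,0.0012,-0.0181,-0.63, 0,0,0,0,0.0028,0,-0.705, 0,0,0,0,0,0,-0.705, 0,0,0,0.0024,-0.0006,0.009,-0.705, 0,0,0,0.0024,-0.0006,0.009,-0.705, 0,0,0,0.0024,-0.0006,0.009,-0.705, 0,0,0,0.0024,-0.0006,0.009,-0.705, 0,0,0,0,0,0,-0.705, 0,0,0,0,0,0,-0.705]'
python3 - <<'E'
from h import *; from plant import *
o=get_obs(); report(o); print(np.round(o["contact_force"],1)); barfit(capture("side"))
E
```

```text
time: 6.93
tool_pos: [441.3, -74.0, 105.2]
tcp_rot: [3.075, 0.257, 3.093]
contact_force: [-0.7, 0.0, 2.6]
grip_width: 78.3
finger_force: 1.3
push centre [-103.4   -5.5   91.4] lowest z 88.4 front x -94.3
bar centre [-100.    91.5   97.7] lowest z 94.7 front x -90.8
10mm box x [-0.01207  0.00044  0.00321]
10mm box z [-0.00318  0.0008  -0.01206]
[-0.7  0.   2.6]
dark rows [(324, 200, 208), (326, 200, 208), (328, 199, 208), (330, 200, 209)] predicted bottom at 328 {0.3: 205.7, 0.5: 209.1, 0.7: 213.1, 0.9: 217.5, 1.0: 219.9, 1.1: 222.2, 1.2: 224.6, 1.3: 227.0}
```

```bash
python3 -m inch '[0.0116,0,0,0.0024,-0.0006,0.0092,-0.705, 0,0,0,0.0024,-0.0006,0.0092,-0.705, 0,0,0,0.0024,-0.0006,0.0092,-0.705, 0,0,0,0,0,0,-0.705, 0,0,0,0,0,0,-0.705]'
python3 - <<'E'
from h import *; from plant import *
o=get_obs(); report(o); print(np.round(o["contact_force"],1)); s=capture("side"); np.savez("s7.npz",**s); barfit(s)
g=cv2.cvtColor(s["image"],cv2.COLOR_RGB2GRAY)
for c in (328,332): print(c,g[196:232,c].tolist())
E
```

```text
time: 7.4
tool_pos: [441.7, -74.2, 82.9]
tcp_rot: [3.092, 0.258, 3.093]
contact_force: [0.1, 1.2, 4.0]
grip_width: 78.1
finger_force: 2.1
push centre [-103.2   -5.8   69.9] lowest z 67.1 front x -94.0
bar centre [-99.4  91.1  74.6] lowest z 71.7 front x -90.2
10mm box x [-0.01207  0.0005   0.00322]
10mm box z [-0.00319  0.0006  -0.01207]
[0.1 1.2 4. ]
dark rows [(324, 203, 220), (326, 203, 219), (328, 204, 219), (330, 204, 218)] predicted bottom at 328 {0.3: 205.7, 0.5: 209.1, 0.7: 213.1, 0.9: 217.5, 1.0: 219.9, 1.1: 222.2, 1.2: 224.6, 1.3: 227.0}
328 [175, 173, 161, 124, 93, 79, 76, 65, 56, 47, 50, 36, 60, 78, 63, 46, 35, 39, 42, 38, 31, 31, 32, 55, 105, 149, 162, 171, 169, 166, 164, 166, 167, 168, 169, 135]
332 [156, 169, 166, 141, 111, 84, 78, 69, 64, 51, 47, 39, 47, 59, 60, 47, 47, 43, 41, 32, 27, 34, 70, 126, 162, 170, 173, 166, 165, 164, 161, 158, 169, 159, 123, 90]
```

```bash
python3 -m inch '[0.012,0,0,0.0004,-0.0001,0.0015,-0.705, 0.0113,0,0,0.0004,-0.0001,0.0015,-0.705, 0,0,0,0,0,0,-0.705, 0,0,0,0,0,0,-0.705]'
python3 - <<'E'
from h import *; from plant import *
o=get_obs(); report(o); print(np.round(o["contact_force"],1)); s=capture("side"); np.savez("s8.npz",**s); barfit(s)
E
```

```text
time: 7.78
tool_pos: [441.6, -74.0, 80.8]
tcp_rot: [3.128, 0.259, 3.095]
contact_force: [-0.1, 2.2, 4.6]
grip_width: 78.2
finger_force: 2.2
push centre [-103.7   -6.2   69.5] lowest z 67.0 front x -94.5
bar centre [-99.1  90.9  70.9] lowest z 68.3 front x -89.9
10mm box x [-0.01207  0.00059  0.0032 ]
10mm box z [-0.0032   0.00017 -0.01208]
[-0.1  2.2  4.6]
dark rows [(324, 203, 221), (326, 203, 221), (328, 204, 220), (330, 204, 220)] predicted bottom at 328 {0.3: 205.7, 0.5: 209.1, 0.7: 213.1, 0.9: 217.5, 1.0: 219.9, 1.1: 222.2, 1.2: 224.6, 1.3: 227.0}
```

The bar is well down (joint ≈1.1–1.24 by geometry, force and image) and the push tip is about 2 mm above the ledge. I'll start pushing.

```bash
python3 -m inch '[0,0,0,-0.0024,-0.0017,0.0006,-0.705, 0,0,0,-0.0048,0.0002,0.0013,-0.705, 0,0,0,-0.0048,0.0002,0.0013,-0.705, 0,0,0,-0.0048,0.0002,0.0013,-0.705, 0,0,0,-0.0048,0.0002,0.0013,-0.705, 0,0,0,-0.0048,0.0002,0.0013,-0.705, 0,0,0,-0.0048,0.0002,0.0013,-0.705, 0,0,0,-0.0048,0.0002,0.0013,-0.705, 0,0,0,-0.0048,0.0002,0.0013,-0.705]'
python3 - <<'E'
from h import *; from plant import *
o=get_obs(); report(o); print(np.round(o["contact_force"],1)); s=capture("side"); np.savez("s9.npz",**s); barfit(s)
g=cv2.cvtColor(s["image"],cv2.COLOR_RGB2GRAY); g0=cv2.cvtColor(np.load("side0.npz")["image"],cv2.COLOR_RGB2GRAY)
r=cv2.matchTemplate(g[200:262,290:390],g0[225:252,302:326],cv2.TM_CCOEFF_NORMED); _,v,_,l=cv2.minMaxLoc(r); print("bush moved px",v,(l[0]+290-302,l[1]+200-225))
w=lambda b:Rb@np.array(b,float)+np.r_[T,0]
print([(x,(proj(s,w((x,1,80)))-proj(s,w((-73,1,80)))).round(1).tolist()) for x in (-60,-40,-20,0,10)])
E
```

```text
time: 8.58
tool_pos: [476.0, -76.0, 80.6]
tcp_rot: [3.128, 0.259, 3.094]
contact_force: [-4.2, 2.0, 4.2]
grip_width: 78.4
finger_force: 2.4
push centre [-69.4  -8.3  69.3] lowest z 66.7 front x -60.2
bar centre [-64.7  88.9  70.6] lowest z 68.0 front x -55.5
10mm box x [-0.01207  0.00061  0.00321]
10mm box z [-0.0032   0.00016 -0.01208]
[-4.2  2.   4.2]
dark rows [(324, 195, 231), (326, 195, 226), (328, 195, 226), (330, 195, 220)] predicted bottom at 328 {0.3: 205.7, 0.5: 209.1, 0.7: 213.1, 0.9: 217.5, 1.0: 219.9, 1.1: 222.2, 1.2: 224.6, 1.3: 227.0}
bush moved px 0.5283182859420776 (14, -4)
[(-60, [6.6, -2.0]), (-40, [16.6, -5.0]), (-20, [26.4, -8.0]), (0, [36.0, -11.0]), (10, [40.7, -12.4])]
```

The bush moved with the finger to about x −45, as expected. Continuing.

```bash
python3 -m inch '[0,0,0,-0.0048,0.0002,0.0013,-0.705, 0,0,0,-0.0048,0.0002,0.0013,-0.705, 0,0,0,-0.0048,0.0002,0.0013,-0.705, 0,0,0,-0.0048,0.0002,0.0013,-0.705, 0,0,0,-0.0048,0.0002,0.0013,-0.705, 0,0,0,-0.0048,0.0002,0.0013,-0.705, 0,0,0,-0.0048,0.0002,0.0013,-0.705, 0,0,0,-0.0048,0.0002,0.0013,-0.705, 0,0,0,-0.0048,0.0002,0.0013,-0.705]'
cat > chk.py <<'E'
from h import *; from plant import *; import sys
o=get_obs(); report(o); print(np.round(o["contact_force"],1)); s=capture("side"); np.savez(sys.argv[1],**s); barfit(s)
g=cv2.cvtColor(s["image"],cv2.COLOR_RGB2GRAY); g0=cv2.cvtColor(np.load("side0.npz")["image"],cv2.COLOR_RGB2GRAY)
r=cv2.matchTemplate(g[200:262,290:390],g0[225:252,302:326],cv2.TM_CCOEFF_NORMED); _,v,_,l=cv2.minMaxLoc(r); print("bush moved px",v,(l[0]+290-302,l[1]+200-225))
E
python3 chk.py s10.npz
```

```text
time: 9.38
tool_pos: [511.8, -76.2, 80.4]
tcp_rot: [3.128, 0.259, 3.094]
contact_force: [-2.8, 1.2, 3.9]
grip_width: 78.3
finger_force: 2.5
push centre [-33.5  -8.6  69.1] lowest z 66.6 front x -24.4
bar centre [-28.8  88.6  70.4] lowest z 67.9 front x -19.7
10mm box x [-0.01207  0.00061  0.00321]
10mm box z [-0.0032   0.00016 -0.01208]
[-2.8  1.2  3.9]
dark rows [(324, 195, 213), (326, 195, 212), (328, 195, 211), (330, 195, 210)] predicted bottom at 328 {0.3: 205.7, 0.5: 209.1, 0.7: 213.1, 0.9: 217.5, 1.0: 219.9, 1.1: 222.2, 1.2: 224.6, 1.3: 227.0}
bush moved px 0.4812082052230835 (5, -1)
```

```bash
python3 -m inch '[0.0133,0,0,-0.0024,0.0001,0.0009,-0.705, 0,0,0,-0.0048,0.0003,0.0013,-0.705, 0,0,0,-0.0048,0.0003,0.0013,-0.705, 0,0,0,0,0,0,-0.705]'; python3 chk.py s11.npz
```

```text
time: 9.77
tool_pos: [522.5, -76.1, 80.4]
tcp_rot: [-3.135, 0.26, 3.094]
contact_force: [-2.7, 1.8, 4.3]
grip_width: 78.3
finger_force: 2.3
push centre [-23.1  -8.8  70. ] lowest z 67.5 front x -14.0
bar centre [-18.   88.3  69.4] lowest z 66.9 front x -8.8
10mm box x [-0.01206  0.00067  0.00321]
10mm box z [-3.220e-03 -8.000e-05 -1.208e-02]
[-2.7  1.8  4.3]
dark rows [(324, 195, 212), (326, 195, 220), (328, 195, 219), (330, 195, 209)] predicted bottom at 328 {0.3: 205.7, 0.5: 209.1, 0.7: 213.1, 0.9: 217.5, 1.0: 219.9, 1.1: 222.2, 1.2: 224.6, 1.3: 227.0}
bush moved px 0.4375075101852417 (8, -4)
```

```bash
python3 -m inch '[0,0,0,-0.0030,0.0002,0.0008,-0.705, 0,0,0,-0.0030,0.0002,0.0008,-0.705, 0,0,0,-0.0030,0.0002,0.0008,-0.705, 0,0,0,0,0,0,-0.705, 0,0,0,0,0,0,-0.705, 0,0,0,0,0,0,-0.705]'; python3 chk.py s12.npz; python3 - <<'E'
import numpy as np,cv2
a=np.load("s11.npz")["image"].astype(int); b=np.load("s12.npz")["image"].astype(int)
d=np.abs(a-b).sum(2)>90; ys,xs=np.where(d[150:300,280:420]); print(len(ys),xs.min()+280,xs.max()+280,ys.min()+150,ys.max()+150)
E
```

```text
time: 10.32
tool_pos: [529.3, -76.1, 80.3]
tcp_rot: [-3.135, 0.26, 3.093]
contact_force: [0.0, 2.2, 4.2]
grip_width: 78.4
finger_force: 2.3
push centre [-16.4  -8.9  70. ] lowest z 67.5 front x -7.2
bar centre [-11.1  88.4  69.4] lowest z 66.9 front x -1.9
10mm box x [-0.01206  0.00067  0.0032 ]
10mm box z [-3.210e-03 -8.000e-05 -1.208e-02]
[0.  2.2 4.2]
dark rows [(324, 195, 224), (326, 195, 212), (328, 195, 211), (330, 195, 219)] predicted bottom at 328 {0.3: 205.7, 0.5: 209.1, 0.7: 213.1, 0.9: 217.5, 1.0: 219.9, 1.1: 222.2, 1.2: 224.6, 1.3: 227.0}
bush moved px 0.4500846266746521 (12, -5)
1082 280 369 150 280
```

The bush centre should be about 9 mm past the edge, and Fx dropped to 0. I'll nudge slightly more, then retreat along the bar while still holding it down to check that the mouth is clear.

```bash
python3 -m inch '[0,0,0,-0.0030,0.0002,0.0008,-0.705, 0,0,0,0,0,0,-0.705, 0,0,0,0.0097,-0.0005,-0.0026,-0.705, 0,0,0,0.0097,-0.0005,-0.0026,-0.705, 0,0,0,0.0097,-0.0005,-0.0026,-0.705, 0,0,0,0.0097,-0.0005,-0.0026,-0.705, 0,0,0,0.0097,-0.0005,-0.0026,-0.705, 0,0,0,0.0097,-0.0005,-0.0026,-0.705, 0,0,0,0.0097,-0.0005,-0.0026,-0.705, 0,0,0,0,0,0,-0.705]'; python3 chk.py s13.npz; python3 - <<'E'
from h import *; from plant import *
s=dict(np.load("s13.npz")); im0=np.load("side0.npz")["image"].astype(int); w=lambda b:Rb@np.array(b,float)+np.r_[T,0]
for x in (-50,-40,-30,-20,-10,-2,5):
  out=[]
  for z in (66,75,85,93):
    u,v=proj(s,w((x,1,z))).round().astype(int); out.append((int(u),int(v),s["image"][v-1:v+2,u-1:u+2].mean((0,1)).round().astype(int).tolist(),im0[v-1:v+2,u-1:u+2].mean((0,1)).round().astype(int).tolist()))
  print(x,out)
E
```

```text
time: 11.2
tool_pos: [472.9, -75.6, 80.0]
tcp_rot: [-3.136, 0.257, 3.093]
contact_force: [-0.0, 1.9, 4.8]
grip_width: 78.3
finger_force: 2.3
push centre [-72.8  -8.   69.6] lowest z 67.1 front x -63.6
bar centre [-67.5  89.1  69.1] lowest z 66.6 front x -58.4
10mm box x [-0.01207  0.00067  0.00317]
10mm box z [-3.170e-03 -7.000e-05 -1.209e-02]
[-0.   1.9  4.8]
dark rows [(324, 195, 223), (326, 195, 222), (328, 195, 222), (330, 197, 221)] predicted bottom at 328 {0.3: 205.7, 0.5: 209.1, 0.7: 213.1, 0.9: 217.5, 1.0: 219.9, 1.1: 222.2, 1.2: 224.6, 1.3: 227.0}
bush moved px 0.46610361337661743 (46, -14)
-50 [(325, 240, [91, 90, 91], [159, 157, 159]), (325, 236, [156, 153, 155], [152, 149, 151]), (325, 231, [149, 149, 153], [142, 145, 147]), (325, 227, [130, 176, 192], [121, 166, 181])]
-40 [(330, 239, [155, 152, 154], [159, 155, 158]), (330, 235, [164, 162, 163], [153, 152, 152]), (330, 230, [141, 142, 142], [133, 134, 134]), (330, 226, [134, 173, 185], [125, 162, 174])]
-30 [(334, 237, [167, 164, 165], [156, 153, 156]), (334, 233, [155, 153, 155], [146, 145, 146]), (335, 228, [152, 151, 153], [143, 142, 143]), (335, 224, [133, 174, 188], [127, 165, 178])]
-20 [(339, 236, [168, 164, 165], [158, 155, 157]), (339, 232, [161, 159, 160], [151, 149, 149]), (339, 227, [152, 152, 153], [141, 141, 143]), (339, 223, [136, 179, 192], [129, 169, 183])]
-10 [(344, 234, [168, 166, 167], [159, 156, 159]), (344, 230, [131, 129, 129], [123, 122, 123]), (344, 225, [110, 119, 120], [102, 110, 112]), (344, 221, [108, 135, 145], [101, 127, 136])]
-2 [(348, 233, [125, 124, 125], [119, 116, 117]), (348, 229, [55, 56, 55], [53, 55, 55]), (348, 224, [65, 64, 65], [60, 60, 61]), (348, 220, [60, 60, 59], [70, 69, 71])]
5 [(351, 232, [54, 55, 55], [52, 52, 55]), (351, 228, [53, 54, 55], [63, 63, 63]), (351, 223, [51, 53, 52], [70, 70, 72]), (352, 219, [53, 55, 54], [91, 89, 90])]
```

The ledge and mouth pixels match the empty ledge in the first picture, apart from a 6 % brightness change, so no bush is left on the ledge. Now I release the bar by lifting, then move clear.

```bash
python3 -m inch '[0,0,0,-0.0032,0,-0.0121,-0.705, 0,0,0,-0.0032,0,-0.0121,-0.705, 0,0,0,-0.0063,0,-0.0242,-0.705, 0,0,0,-0.0063,0,-0.0242,-0.705, 0,0,0,-0.0105,0,-0.04,-0.705, 0,0,0,-0.0105,0,-0.04,-0.705, 0,0,0,-0.0105,0,-0.04,-0.705, 0,0,0,-0.0105,0,-0.04,-0.705, 0,0,0,-0.0105,0,-0.04,-0.705, 0,0,0,0,0,0,-0.705]'
python3 -m inch '[0,0,0,0.03,0.03,0,-0.705, 0,0,0,0.03,0.03,0,-0.705, 0,0,0,0,0.04,0,-0.705, 0,0,0,0,0.045,0,-0.705, 0,0,0,0,0.045,0,-0.705, 0,0,0,0,0.045,0,-0.705, 0,0,0,0,0.045,0,-0.705, 0,0,0,0,0.045,0,-0.705, 0,0,0,0,0,0,-0.705, 0,0,0,0,0,0,-0.705]'
python3 - <<'E'
from h import *; from plant import *
s=capture("side"); t=capture("top"); np.savez("s14.npz",**s); np.savez("t14.npz",**t)
for n,c,r in (("side",s,(140,310,230,430)),("top",t,(130,330,225,400))):
    a=np.load(n+"0.npz")["image"].astype(int); b=c["image"].astype(int); d=(np.abs(a-b).max(2)>45).astype(np.uint8)
    d=cv2.morphologyEx(d[r[0]:r[1],r[2]:r[3]],cv2.MORPH_OPEN,np.ones((2,2),np.uint8))
    k,l,st,ce=cv2.connectedComponentsWithStats(d); print(n,[(q[0]+r[2],q[1]+r[0],q[2],q[3],q[4]) for q in st[1:] if q[4]>12])
w=lambda b:Rb@np.array(b,float)+np.r_[T,0]
print("pred px flap edge side/top",proj(s,w((11,0,69))).round(),proj(t,w((11,0,69))).round())
E
```

```text
time: 12.08
tool_pos: [476.4, -75.5, 311.6]
tcp_rot: [-3.131, 0.267, 3.095]
contact_force: [1.7, -0.3, 1.0]
grip_width: 78.6
finger_force: 0.0
time: 12.92
tool_pos: [440.1, 188.6, 290.1]
tcp_rot: [-3.133, 0.256, 3.099]
contact_force: [-0.3, -0.0, -0.6]
grip_width: 78.1
finger_force: 0.0
side [(np.int32(230), np.int32(179), np.int32(28), np.int32(18), np.int32(279)), (np.int32(230), np.int32(193), np.int32(44), np.int32(26), np.int32(611)), (np.int32(309), np.int32(228), np.int32(11), np.int32(10), np.int32(72)), (np.int32(358), np.int32(237), np.int32(5), np.int32(4), np.int32(15)), (np.int32(310), np.int32(238), np.int32(11), np.int32(7), np.int32(51)), (np.int32(305), np.int32(244), np.int32(19), np.int32(6), np.int32(58))]
top [(np.int32(311), np.int32(192), np.int32(11), np.int32(4), np.int32(39)), (np.int32(310), np.int32(201), np.int32(13), np.int32(4), np.int32(41)), (np.int32(308), np.int32(235), np.int32(13), np.int32(14), np.int32(114))]
pred px flap edge side/top [354. 230.] [316. 198.]
```

```bash
python3 - <<'E'
from h import *
s=dict(np.load("s14.npz")); t=dict(np.load("t14.npz")); s0=np.load("side0.npz")["image"]; t0=np.load("top0.npz")["image"]
for z in (25,40,55,69,96): print(z,"top",[tobox(onz(t,u,z)).round().tolist()[:2] for u in ((316,194),(316,203))],"side blob",tobox(onz(s,(360,239),z)).round().tolist()[:2])
g=lambda i:cv2.cvtColor(i,cv2.COLOR_RGB2GRAY)
print("top rows 186-210 now/before"); 
for c in (312,316,320): print(c,g(t["image"])[186:210,c].tolist(),"\n   ",g(t0)[186:210,c].tolist())
print("side now/before"); 
for r in range(234,243): print(r,g(s["image"])[r,350:366].tolist(),g(s0)[r,350:366].tolist())
d=lambda a,b,r:cv2.phaseCorrelate(g(a)[r].astype(np.float32),g(b)[r].astype(np.float32))
print("bar shift top",d(t0,t["image"],np.s_[188:266,262:284]),"side",d(s0,s["image"],np.s_[185:215,285:340]))
E
```

```text
25 top [[30.0, 1.0], [12.0, 0.0]] side blob [42.0, 26.0]
40 top [[26.0, 0.0], [8.0, -0.0]] side blob [29.0, 7.0]
55 top [[23.0, 0.0], [5.0, -0.0]] side blob [16.0, -12.0]
69 top [[20.0, -0.0], [2.0, -1.0]] side blob [4.0, -30.0]
96 top [[13.0, -1.0], [-4.0, -1.0]] side blob [-20.0, -64.0]
top rows 186-210 now/before
312 [186, 186, 184, 177, 109, 59, 75, 116, 132, 155, 169, 52, 57, 54, 59, 87, 84, 65, 91, 180, 168, 166, 169, 168] 
    [159, 161, 161, 149, 76, 12, 4, 9, 60, 149, 162, 49, 52, 26, 14, 22, 18, 21, 86, 170, 163, 162, 160, 163]
316 [189, 188, 188, 183, 145, 66, 78, 117, 139, 173, 176, 54, 54, 54, 59, 87, 90, 78, 92, 179, 172, 172, 171, 170] 
    [161, 160, 164, 157, 116, 16, 0, 14, 75, 163, 166, 53, 51, 33, 13, 20, 22, 18, 82, 171, 161, 166, 162, 166]
320 [178, 182, 181, 178, 152, 44, 45, 74, 116, 150, 175, 52, 55, 52, 61, 88, 79, 36, 91, 181, 172, 171, 170, 170] 
    [157, 161, 161, 161, 129, 7, 14, 11, 46, 125, 170, 48, 52, 33, 11, 17, 20, 19, 85, 173, 160, 162, 160, 161]
side now/before
234 [84, 69, 57, 59, 50, 48, 58, 50, 55, 57, 52, 51, 54, 56, 52, 50] [90, 68, 54, 56,
[... 675 characters left out ...]
6, 90, 108, 130, 124, 110, 91, 90, 76] [142, 130, 123, 107, 96, 82, 67, 51, 54, 57, 63, 75, 75, 79, 84, 75]
240 [109, 97, 93, 90, 99, 97, 94, 91, 88, 101, 118, 126, 117, 96, 90, 80] [107, 92, 86, 91, 94, 99, 88, 80, 79, 77, 84, 85, 95, 90, 85, 76]
241 [90, 98, 100, 124, 135, 140, 134, 128, 109, 101, 107, 104, 94, 83, 75, 60] [92, 95, 105, 119, 134, 141, 133, 124, 102, 96, 96, 93, 85, 74, 74, 60]
242 [122, 137, 148, 154, 157, 159, 151, 139, 114, 85, 81, 77, 65, 59, 57, 55] [118, 137, 142, 152, 155, 153, 146, 137, 113, 90, 79, 74, 64, 60, 58, 57]
bar shift top ((0.037268686129200645, -0.055947308296453), 1.0105265046159426) side ((-0.06743224718832153, 0.04437233836248211), 0.9818815747896831)
```

The bush left the ledge. It now shows only below ledge height inside the pocket: the side ray through (360,239) and the top rays at rows 192–205 meet at about x 10–26, z ≤ 55. The bar shows 0.0 px shift from its shut pose, and the bystanders are unchanged. Handing in.

```bash
python3 -c "
from plant import *
print(close_job())"
```

```text
the job is handed in; nothing more can be done
None
```

I pushed the bush along the ledge into the drop box with the bar held down, then let go of the bar; in the last images the bush is down in the pocket, the flap is shut and the bystanders have not moved. I handed the job in about 13 s into the 38 s limit; two earlier presses on the bar slipped and I redid them before pushing the bush.

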